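Load the sauce gun and take up the rod

ROBOT

A 6-joint arm with a two-finger parallel gripper is mounted at the origin on the work surface; the furniture and walls round the work are solid. World frame = base frame: x ahead of the robot, y to its left, z up, the work surface at z = 0. Lengths are in m, angles in rad, forces in N, time in s.
With the tool pointing down it reaches from about 0.35 to 0.775 m from the base axis. Payload 5.5 kg.
Tool frame: the origin (TCP) lies at the very end of the fingers, on their centre line; the grasp point (between the pads) lies 19 mm behind it; z points along the fingers, y is the line along which they close (so a half turn about z gives the same grasp; the last joint's range is limited). The gripper opens to 85 mm and grips with 20 to 120 N. Pads are 22 mm wide; open, the fingers measure 114 mm over their backs; the gripper's body (76 mm by 85 mm) begins 54 mm behind the grasp point. The pads swing forward as they close: fully open they stand 13 mm farther back than shut.
Start: joints at [-1.489, 0.313, 0.046, 1.304, 0, 1.431], TCP at [0.126, -0.561, 0.231] pointing down, gripper open.
Joint ranges: [-2.76, 2.76], [-0.86, 1.69], [-1.03, 1.26], [-2.2, 2.34], [-1.47, 1.5], [-3.14, 3.14]. Speed limits (rad/s): [2.57, 2.57, 3.14, 3.14, 3.14, 3.14].

INTERFACE

Orientations are given as a unit quaternion [w, x, y, z].
In Python, from workcell import get_state, read_camera, calibration, hand_in gives the robot as it stands.
- The arm moves only by the tool drive_tool, never from a script. Its argument "deltas" is a list that holds one entry, the list of rows, each a list of 7 numbers: the closure in counts, from 0 (fully open) to 255 (shut), then the shift along the tool's x, y, z in m, then the turn, a rotation vector about the tool's x, y, z in degrees. A call has 1 to 12 rows; each row is the pose to reach, as a shift and turn from the pose commanded when the call began, along the tool's axes at that moment; what a row does not reach only later rows make up. A row lasts 1/8 s, in which the tool goes at most 62.5 mm and 10.7 degrees, less where a joint would pass 70% of its speed; a pose out of reach is approached as far as the arm can. A call with a gripper value outside its range is refused whole. The fingers move at their own pace and stop on an object; "newtons" is the grip in N (left out, the last holds). Time passes only in rows, so rows that repeat a pose let the fingers close. It gives the time, the measured TCP pose, the force, the opening and the grip force at its end, in the units of the state.
- get_state(): the state, without advancing time (a new reading comes with each control period).
- read_camera(name): name is "scene" or "top"; returns (picture, depth): 480x640x3 uint8, red, green, blue; 480x640 float32, m along the optical axis (not along the pixel's ray), 0 where there is no reading.
- calibration(name): a dict with "mtx" (3x3 intrinsics, pixels), "k1" (the pictures are not rectified: a ray, as slopes to the right and down, at radius r is drawn at 1 + k1 r^2 times it, then the intrinsics apply), "world_from_camera" (4x4, takes a point from camera to world coordinates). Camera axes: x right, y up, looking along -z (the intrinsics and any distortion apply to the point x, -y, -z); pixel columns grow to the right and rows downward; lengths in m; the calibration is good to about 2 mm. A picture is of the moment at which its call begins. calibration takes no time and is no camera call.
- hand_in(): hands the job in; it is judged then, once.
The state is a dict: "clock": time; "joint_pos": joint angles; "qvel": joint speeds; "tau": joint torques, N m; "tcp_pos": TCP position; "orientation": TCP orientation; "wrist_force": force on the tool from outside, world axes, zero at the start; "ft_torque": the same for the moment, N m; "finger_gap": finger opening in m; "grip_force": force on a finger pad.
Only numpy, scipy, OpenCV 4.12 (cv2) and the standard library are available. Lean on these libraries where they do the work, as an engineer would, in place of code of your own. Each camera call takes 0.05 s, during which the arm holds its last target. There are 200 camera calls.

TASK

Lay the sauce cartridge into the open barrel of the sauce gun, resting on its two rails with the nozzle out through the slot in the front plate, and let go of it. Then pump the gun's red trigger against the handle, never pushing the toothed rod or its disc by hand, until the push disc presses on the cartridge's blue piston. Finish while still squeezing the trigger so that the disc stays firmly pressed on the piston, but squeeze gently enough that the piston is not driven into the tube, and leave the small dish, the pepper shaker and the toothpick box where they stand.

Things in the scene. Friction and masses are not known exactly. Their poses are not given: they have to be found in the camera images.
- sauce_gun: Sauce gun (open frame, like a caulking gun) on its side, bolted to a 312x76x5 mm steel plate. Origin on the worktop under the rod's axis near the trigger; +x along the barrel to the nozzle end, -y along the handle (to the robot). Rod and barrel axis: y=0, 45 mm up. Metal body x -45..47, y -52..16, 60 mm high; handle and trigger over free table. A shelf overhangs beyond world x 0.59 m, 0.43 m up.
- gun_seat (a point): Point on the barrel axis (gun x 166 mm, 45 mm up; axes as the gun's) where the cartridge's origin lies when home, shoulder against the front plate. Lay it in 2 to 10 mm short (towards gun -x); the disc then pushes it home. Barrel: two rails 8 mm thick at y +-17, tops 27 mm up, from x 45 mm to the front plate (x 241..247, 63 mm high, ears to 73) with a 23 mm wide nozzle slot open at the top.
- gun_grip (a point): Point fixed on the gun at x -19, y -84, 47 mm up (axes as the gun's): the middle of a gripper closing along gun x when the trigger is fully squeezed (41 mm over handle and trigger). Trigger out: 61 mm over both, middle at x -10 mm. The black fixed handle is 15 mm thick, flat rear face at gun x -40 mm, y -36..-128 mm, 31 to 61 mm up.
- trigger_pad (a point): Foremost point of the red trigger's round upright grip bar (16 mm diameter, 35 to 59 mm above the worktop), where a finger pushes it towards gun -x, to the handle. Trigger out: gun x 21 mm, y -84 mm; fully squeezed: x 1 mm.
- trigger (a joint): Trigger angle: 0 = out, 0.5 = squeezed to its stop; pivot at gun x 3, y -46 mm. A spring returns it (3 N at the bar out, 5 N squeezed). A pawl on it drives the rod by teeth 6.5 mm apart: each full squeeze after a full release moves the rod 13 mm (the first up to 6 mm less); on release the rod stays. Rod force is 1.3 x bar force. Once the disc bears on the piston, the trigger stops part way.
- rod (a joint): Forward travel of the toothed steel rod, 16 mm wide (pull ring at its back, disc at its front; the robot must not touch it), m: 0 = drawn back, at most 0.075; starts between 0 and 0.022. Friction 4 N: it keeps pressing only while the trigger is squeezed.
- disc_face (a point): Centre of the front face of the white push disc (38 mm diameter) on the rod's front end: at gun x = 52 mm + rod travel, 45 mm above the worktop.
- cartridge: Sauce cartridge, 0.22 to 0.48 kg: rigid white tube 47 mm in diameter (two beads 48), 140 mm long, yellow band round its middle, white nozzle (18 mm thick at its foot) with red closed cap, reaching 37 mm beyond the tube. Origin on its axis at mid-length; +x to the nozzle. Starts lying on the worktop at the left, axis 24 mm up, nozzle roughly the gun's way. Grip across the middle from above.
- piston (a joint): How far the piston is driven into the tube, m: 0 = as supplied. It withstands 50 N from the disc (about 45 N at the trigger's grip bar) and is driven in beyond that; 20 to 30 N at the grip bar is a good squeeze. More than 3 mm counts as sauce squeezed out.
- piston_face (a point): Centre of the outer face of the cartridge's blue piston (42 mm diameter), 6 mm inside the tube's rear end, on the axis: cartridge x = -64 mm.
- drip_dish: Small white sauce dish, 67 mm wide, 21 mm high, in front of the gun's front plate where the nozzle ends; origin under its centre. Leave it alone.
- pepper_shaker: Steel pepper shaker, 58 mm wide, 95 mm high; origin under its centre. Leave it alone.
- pick_box: Green box of toothpicks, 30x52x75 mm, standing; origin under its centre. Leave it alone.
Not all that is in view belongs to the job. Of the things that look like the cartridge, the larger one is meant.

How it is judged:
By the outcome, as a careful person would: the job done as asked, in the order asked, and still so for the second after the job is handed in, while the arm keeps its last pose, push and grip.
It also fails if it takes over 58 s, if anything falls off the work surface, if the arm or the gripper's body presses on something with over 40 N, if the wrist force passes 120 N, or if a joint passes its speed limit or range.

## Working session

There is one attempt and no reset: what is moved stays moved. The work goes in short steps, Python scripts to look and compute and a tool call to move; the robot and the scene stay as the last step left them, time stands still between calls to the robot, and variables do not carry over. Pictures are saved under pics/ and viewed, at most 10 in all, crops included, and the job is handed in when it is done.

Besides the shell and the picture viewer there is one more tool, called after "Emit:" as name(argument=value, ...) on one line, values as JSON. drive_tool: Moves the arm, as the interface text tells. Its arguments: {"type":"object","properties":{"deltas":{"type":"array","items":{"type":"array","items":{"type":"array","items":{"type":"number"}}}},"newtons":{"type":"number"}},"required":["deltas"]}

```bash
mkdir -p pics; ls
cat > h.py <<'E'
import numpy as np,cv2
from workcell import *
def undist(c,u,v):
    K=np.array(c["mtx"]);k=c["k1"]
    return cv2.undistortPoints(np.array([[[u,v]]],float),K,np.array([k,0,0,0,0.]))[0,0]
def ray(c,u,v):
    x,y=undist(c,u,v);T=np.array(c["world_from_camera"])
    return T[:3,3],T[:3,:3]@np.array([x,-y,-1.])
def onplane(c,u,v,z):
    o,d=ray(c,u,v);return o+d*(z-o[2])/d[2]
def cloud(c,D):
    K=np.array(c["mtx"]);vv,uu=np.mgrid[:480,:640]
    p=cv2.undistortPoints(np.stack([uu,vv],-1).reshape(-1,1,2).astype(float),K,np.array([c["k1"],0,0,0,0.])).reshape(480,640,2)
    T=np.array(c["world_from_camera"])
    P=np.stack([p[...,0]*D,-p[...,1]*D,-D],-1)@T[:3,:3].T+T[:3,3]
    P[D==0]=np.nan
    return P
E
python3 - <<'E'
from h import *
for n in("scene","top"):
    I,D=read_camera(n);cv2.imwrite(f"pics/{n}0.png",I[...,::-1]);np.savez(f"{n}0.npz",I=I,D=D)
    print(n,calibration(n),(D>0).mean())
print(get_state())
E
```

```text
pics
scene {'mtx': array([[478.8428582 ,   0.        , 315.70563957],
       [  0.        , 478.8428582 , 237.21783863],
       [  0.        ,   0.        ,   1.        ]]), 'k1': 0.028396533147076963, 'world_from_camera': array([[-0.8222225 ,  0.37650428, -0.4268427 , -0.18434615],
       [-0.56889924, -0.5666131 ,  0.5960732 ,  0.79574384],
       [-0.01743055,  0.73293528,  0.68007503,  0.96519596],
       [ 0.        ,  0.        ,  0.        ,  1.        ]])} 0.9961881510416667
top {'mtx': array([[505.76165255,   0.        , 322.77553708],
       [  0.        , 505.76165255, 238.74013672],
       [  0.        ,   0.        ,   1.        ]]), 'k1': -0.12941121318318216, 'world_from_camera': array([[ 8.73384446e-03,  9.94933620e-01, -1.00153942e-01,
         2.67291260e-01],
       [-9.99961409e-01,  8.59486131e-03, -1.81910897e-03,
        -2.04010259e-02],
       [-9.49083433e-04,  1.00165965e-01,  9.94970290e-01,
         1.47720529e+00],
       [ 0.00000000e+00,  0.00000000e+00,  0.00000000e+00,
         1.00000000e+00]])} 0.9959212239583334
{'clock': 0.1, 'joint_pos': array([-1.48859749e+00,  3.13953468e-01,  4.51025721e-02,  1.30358754e+00,
       -3.53126695e-05,  1.43119217e+00]), 'qvel': array([-6.23807642e-05, -1.19025238e-03,  2.62756386e-03,  1.15850499e-03,
        1.93403534e-04,  6.80946759e-04]), 'tau': array([ 3.74608731e-03, -4.81731033e+01,  2.99240541e+01,  1.28387602e-02,
        2.23245814e-05,  1.17482924e-05]), 'tcp_pos': array([ 0.12643439, -0.56046975,  0.23048609]), 'orientation': array([-8.21225141e-04,  9.93856393e-01,  1.10674280e-01,  5.91421625e-06]), 'wrist_force': array([-1.33792524, -0.01915716, -0.48518599]), 'ft_torque': array([0.03465002, 0.01007949, 0.05839245]), 'grip_force': 0.0, 'finger_gap': 0.08523181974057693}
```

View pics/top0.png

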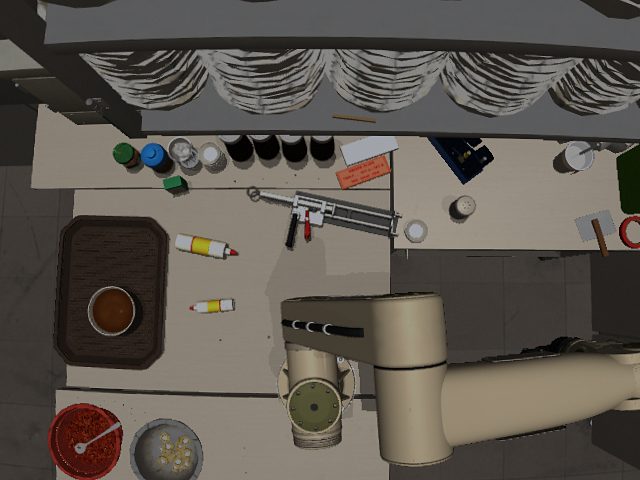

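View pics/scene0.png

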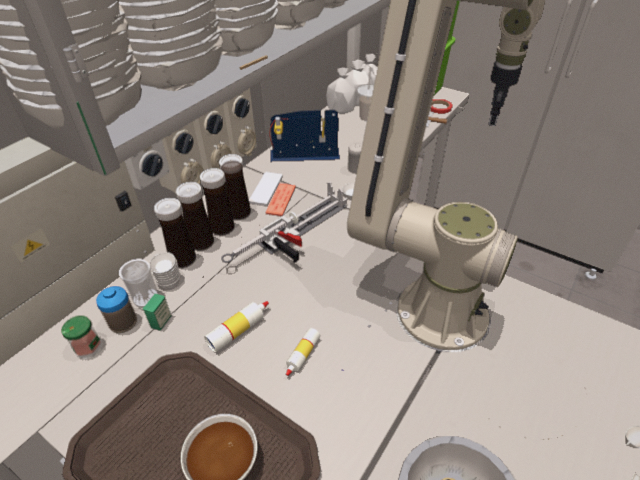

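Run:
```python
import numpy as np,cv2
I=np.load("top0.npz")["I"][...,::-1];J=np.load("scene0.npz")["I"][...,::-1]
a=cv2.resize(I[175:275,240:440],None,fx=4,fy=4,interpolation=cv2.INTER_CUBIC)
b=cv2.resize(I[225:325,160:260],(400,400),interpolation=cv2.INTER_CUBIC)
cv2.imwrite("pics/gtop.png",a)
c=cv2.resize(J[170:290,210:370],None,fx=5,fy=5,interpolation=cv2.INTER_CUBIC)
d=cv2.resize(J[290:390,195:335],(560,400),interpolation=cv2.INTER_CUBIC)
cv2.imwrite("pics/gsc.png",c)
cv2.imwrite("pics/cart.png",np.hstack([b,d[:,160:]]))
```

```text
(no output)
```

View pics/gtop.png

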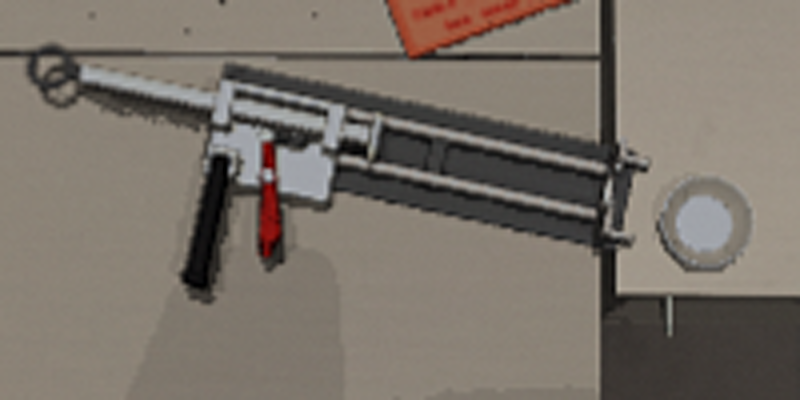

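View pics/gsc.png

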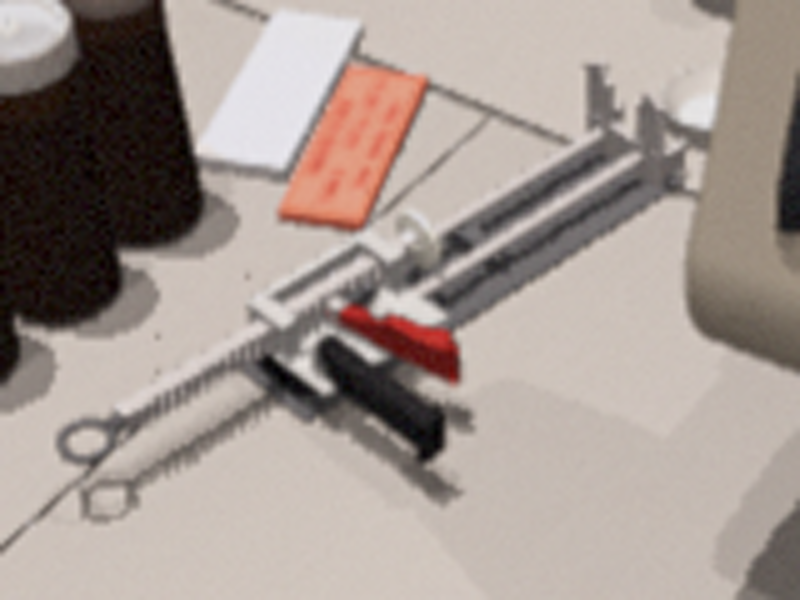

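View pics/cart.png

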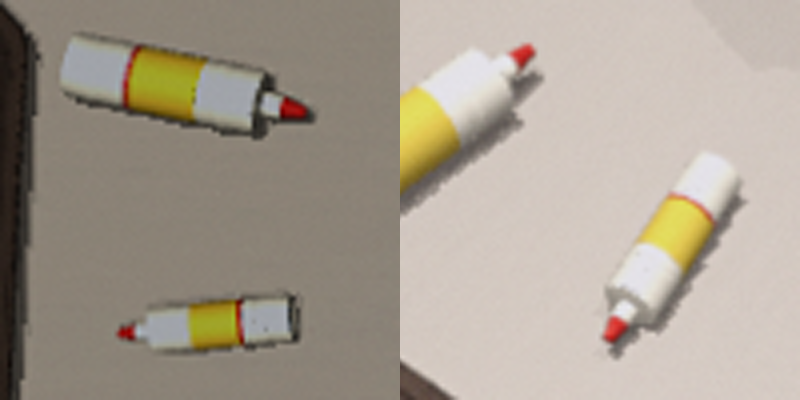

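```bash
cat > m.py <<'E'
from h import *
def load(n):
    d=np.load(n+"0.npz");return d["I"],d["D"],calibration(n)
def planemap(c,z):
    P=cloud(c,np.ones((480,640)));o=np.array(c["world_from_camera"])[:3,3]
    d=P-o;return o+d*((z-o[2])/d[...,2])[...,None]
E
python3 - <<'E'
from m import *
I,D,c=load("top")
# rails: bright pixels amid dark plate, subpixel centroid per column
G=I.mean(-1)
M=planemap(c,.027)
up=[];lo=[]
for u in range(350,390):
    col=G[:,u]
    for L,v0 in((up,206+(u-337.5)*.197),(lo,216+(u-330)*.197)):
        v0=int(round(v0));w=col[v0-3:v0+4]-60;w=np.clip(w,0,None);v=(w*np.arange(v0-3,v0+4)).sum()/w.sum()
        L.append(onplane(c,u,v,.027)[:2])
for L in(up,lo):
    L=np.array(L);vx,vy,x,y=cv2.fitLine(L.astype(np.float32),cv2.DIST_HUBER,0,1e-4,1e-4).ravel()
    r=(L-[x,y])@[-vy,vx];print("rail",np.degrees(np.arctan2(vy,vx)),x,y,"res",r.std())
print(G[200:232:1,370].astype(int))
P=cloud(c,D)
# table check, ears
print("table z",np.nanmedian(P[260:280,230:270,2]))
for n in("top","scene"):
    I,D,c=load(n);P=cloud(c,D);hsv=cv2.cvtColor(I,cv2.COLOR_RGB2HSV)
    red=((hsv[...,0]<6)|(hsv[...,0]>174))&(hsv[...,1]>170)&(hsv[...,2]>80)
    yel=(abs(hsv[...,0].astype(int)-25)<6)&(hsv[...,1]>150)&(hsv[...,2]>120)
    for nm,m in(("red",red),("yel",yel)):
        k,l,s,ce=cv2.connectedComponentsWithStats(m.astype(np.uint8))
        for i in range(1,k):
            if s[i,4]>8:
                q=P[l==i];print(n,nm,ce[i].round(1),s[i],np.nanmedian(q,0).round(4))
E
```

```text
rail 78.0796 0.4926112 -0.15263467 res 0.00011483567744961731
rail 0.0 0.0 0.0 res nan
[128 128 129 127 129 132  92  60  58  58  52  99 157 123  51  24  52  60
  59  61  59  57  54 127 159  94  35  27  54  62  60  63]
table z -0.000841039824939438
top red [370.7 162.9] [368 162   6   3  12] [ 0.6434 -0.1577  0.0102]
top red [376.6 166.4] [374 165   6   4  11] [ 0.6325 -0.1767  0.0108]
top red [354.8 168.7] [349 166  13   6  30] [ 0.6245 -0.11    0.0091]
top red [363.4 171. ] [361 170   6   3  11] [ 0.6177 -0.1356  0.0065]
top red [375.  172.5] [372 171   7   4  14] [ 0.6134 -0.1708  0.0094]
top red [364.5 176.5] [360 175  10   4  18] [ 0.6015 -0.1395  0.0108]
top red [346.9 177.1] [343 176   8   3  14] [ 0.599  -0.0879  0.01  ]
top red [353.8 180.3] [351 179   7   3  11] [ 0.5897 -0.1084  0.011 ]
top red [306.9 213.6] [306 211   3   6  14] [0.4825 0.0279 0.0496]
top red [628.9 231.3] [622 216  18  32 178] [ 0.4466 -0.9529  0.0164]
top red [306.8 229. ] [305 221   5  18  58] [0.437  0.0273 0.0567]
top red [232.6 251.7] [230 250   7   4  22] [0.3724 0.2418 0.0302]
top red [ 86.9 439.2]
[... 1506 characters left out ...]
2 ]
scene red [440.5 110.2] [431 107  20   6  52] [ 0.4217 -0.9353  0.0116]
scene red [291.1 237.7] [278 231  23  15 132] [0.4417 0.0368 0.0533]
scene red [265.5 303.2] [264 302   4   4  11] [0.3688 0.2456 0.0298]
scene red [288.4 372. ] [287 370   4   5  14] [0.2078 0.3643 0.0217]
scene yel [277.8 128.6] [274 122   8  12  53] [ 0.7385 -0.2903  0.1472]
scene yel [ 35.5 244.3] [ 31 241  11   8  39] [0.7636 0.524  0.245 ]
scene yel [ 27.6 249.7] [ 25 245   6  10  34] [0.765  0.5414 0.2425]
scene yel [237.4 324.4] [224 313  26  25 294] [0.375  0.3389 0.0421]
scene yel [304.8 347.2] [296 340  17  18 157] [0.2101 0.2959 0.0321]<stdin>:10: RuntimeWarning: invalid value encountered in scalar divide
```

Run:
```python
from m import *
I,D,c=load("top");G=I.mean(-1)
res=[]
for v0f in(212.2,224.1):
    L=[]
    for u in range(350,388):
        v0=int(round(v0f+(u-370)*.2));k=np.arange(v0-3,v0+4)
        w=np.clip(G[k,u]-62,0,None);L.append(onplane(c,u,(w*k).sum()/w.sum(),.027)[:2])
    L=np.array(L,np.float32);vx,vy,x,y=cv2.fitLine(L,cv2.DIST_HUBER,0,1e-4,1e-4).ravel()
    r=(L-[x,y])@[-vy,vx];print("rail",np.degrees(np.arctan2(vy,vx)),x,y,"res",r.std());res.append((vx,vy,x,y))
th=np.radians(np.mean([np.degrees(np.arctan2(r[1],r[0])) for r in res])+180)
ex=np.array([np.cos(th),np.sin(th)]);ey=np.array([-ex[1],ex[0]])
off=[np.dot(r[2:],ey) for r in res];print("deg",np.degrees(th),"offs",off,"sep",off[0]-off[1])
o=np.mean(off)
np.savez("g.npz",ex=ex,ey=ey,o=o)
for n in("top","scene"):
    I,D,c=load(n);P=cloud(c,D)
    X=P[...,:2]@ex;Y=P[...,:2]@ey-o;Z=P[...,2]
    # rails seen in cloud
    m=(abs(Y)<.05)&(Z>.018)&(Z<.034)&(X>.07)&(X<.20)
    for s in(1,-1):
        q=m&(s*Y>.008)&(s*Y<.026);print(n,"rail cloud",s,np.nanmedian(Y[q]),np.nanmedian(Z[q]),q.sum())
    m=(abs(Y)<.055)&(Z>.05)&(X>.14)&(X<.32)
    vv,uu=np.nonzero(m)
    if n=="scene": m&=uu.min()>=0
    for s in(1,-1):
        q=m&(s*Y>.005);print(n,"front",s,q.sum(),[np.nanpercentile(a[q],[5,50,95]).round(4) if q.any() else 0 for a in(X,Y,Z)])
    m=(abs(Y+.015)<.05)&(Z>.05)&(X<.14)&(X>-.2)
    h=[(round(x,3),int((m&(abs(X-x)<.0025)).sum())) for x in np.arange(-.15,.14,.005)];print(n,h)
```

```text
rail 78.07205 0.49322897 -0.14972705 res 0.000115829454
rail 78.110725 0.45856377 -0.14968273 res 0.00013448638
deg 258.09137 offs [np.float32(0.5135101), np.float32(0.4795818)] sep 0.033928305
top rail cloud 1 0.017566631384920373 0.02317952859593375 56
top rail cloud -1 -0.016884503170014054 0.024155515751428824 51
top front 1 0 [0, 0, 0]
top front -1 0 [0, 0, 0]
top [(np.float64(-0.15), 21), (np.float64(-0.145), 10), (np.float64(-0.14), 10), (np.float64(-0.135), 18), (np.float64(-0.13), 25), (np.float64(-0.125), 28), (np.float64(-0.12), 29), (np.float64(-0.115), 10), (np.float64(-0.11), 9), (np.float64(-0.105), 14), (np.float64(-0.1), 9), (np.float64(-0.095), 11), (np.float64(-0.09), 19), (np.float64(-0.085), 22), (np.float64(-0.08), 8), (np.float64(-0.075), 5), (np.float64(-0.07), 5), (np.float64(-0.065), 6), (np.float64(-0.06), 10), (np.float64(-0.055), 11), (np.float64(-0.05), 0), (np.float64(-0.045), 0), (np.float64(-0.04), 0), (np.float64(-0.035), 0), (np.float64(-0.03), 0), (np.float64(-0.025), 0), (np.float64(-0.02), 0), (np.float64(-0.015), 0), (np.float64(-0.01), 0), (np.
[... 350 characters left out ...]
np.float64(0.07), 0), (np.float64(0.075), 0), (np.float64(0.08), 0), (np.float64(0.085), 0), (np.float64(0.09), 0), (np.float64(0.095), 0), (np.float64(0.1), 0), (np.float64(0.105), 0), (np.float64(0.11), 0), (np.float64(0.115), 40), (np.float64(0.12), 8), (np.float64(0.125), 0), (np.float64(0.13), 0), (np.float64(0.135), 0), (np.float64(0.14), 0)]
scene rail cloud 1 0.01574375809092987 0.023968532229738493 53
scene rail cloud -1 -0.01938152546387245 0.02515798484064663 48Traceback (most recent call last):
  File "<stdin>", line 25, in <module>
    return umr_minimum(a, axis, None, out, keepdims, initial, where)
ValueError: zero-size array to reduction operation minimum which has no identity
```

Run:
```python
from m import *
g=np.load("g.npz");ex,ey,o=g["ex"],g["ey"],g["o"]
for n in("top","scene"):
    I,D,c=load(n);P=cloud(c,D)
    X=P[...,:2]@ex;Y=P[...,:2]@ey-o;Z=P[...,2]
    m=(abs(Y)<.055)&(Z>.045)&(Z<.085)&(X>.09)&(X<.15)
    for s in(1,-1):
        q=m&(s*Y>.005);print(n,"front",s,q.sum(),[np.nanpercentile(a[q],[5,25,50,75,95]).round(4) if q.any() else 0 for a in(X,Y,Z)])
    m=(Y<.02)&(Y>-.055)&(Z>.05)&(Z<.07)&(X<.08)&(X>-.25)
    print(n,"body",m.sum(),[np.nanpercentile(a[m],[1,5,50,95,99]).round(4) for a in(X,Y,Z)])
    hsv=cv2.cvtColor(I,cv2.COLOR_RGB2HSV)
    blk=(I.max(-1)<45)&(Y<-.03)&(Y>-.14)&(Z>.045)&(Z<.075)&(X<-.05)&(X>-.25)
    print(n,"handle",blk.sum(),[np.nanpercentile(a[blk],[1,5,50,95,99]).round(4) for a in(X,Y,Z)])
    red=((hsv[...,0]<6)|(hsv[...,0]>174))&(hsv[...,1]>170)&(hsv[...,2]>80)&(Y<-.0)&(Y>-.14)&(Z>.035)&(Z<.075)&(X<-.05)&(X>-.25)
    print(n,"red",red.sum(),[np.nanpercentile(a[red],[1,5,50,95,99]).round(4) for a in(X,Y,Z)])
    disc=(Y<.02)&(Y>-.02)&(Z>.045)&(Z<.075)&(X<.0)&(X>-.13)
    print(n,"disc hist",[(round(x,3),int((disc&(abs(X-x)<.002)).sum()),np.round(np.nanmedian(Z[disc&(abs(X-x)<.002)]),3)) for x in np.arange(-.10,.0,.004) if (disc&(abs(X-x)<.002)).any()])
# cartridge: silhouette
for n in("top","scene"):
    I,D,c=load(n);P=cloud(c,D)
    m=(P[...,2]>.012)&(P[...,2]<.06)&(P[...,1]>.2)&(P[...,1]<.45)&(P[...,0]>.31)&(P[...,0]<.46)
    k,l,s,ce=cv2.connectedComponentsWithStats(m.astype(np.uint8));i=1+s[1:,4].argmax();m=l==i
    q=P[m];xy=q[:,:2].astype(np.float32);vx,vy,x,y=cv2.fitLine(xy,cv2.DIST_L2,0,1e-4,1e-4).ravel()
    d=np.array([vx,vy])*np.sign(-vy);t=(xy-[x,y])@d;nn=(xy-[x,y])@[-d[1],d[0]]
    print(n,s[i],"ang",np.degrees(np.arctan2(d[1],d[0])),"lo",([x,y]+d*t.min()),"hi",([x,y]+d*t.max()),"len",np.ptp(t),"w",nn.min(),nn.max(),q[:,2].max())
    tube=q[t<t.min()+.13];print(np.percentile(tube,[1,99],axis=0))
```

```text
top front 1 25 [array([0.1128, 0.1135, 0.115 , 0.117 , 0.1183]), array([0.0128, 0.0166, 0.0219, 0.0277, 0.0337]), array([0.0564, 0.0624, 0.0677, 0.072 , 0.074 ])]
top front -1 23 [array([0.1127, 0.1132, 0.1153, 0.1167, 0.1187]), array([-0.0323, -0.0274, -0.0222, -0.0185, -0.0115]), array([0.0584, 0.0636, 0.0681, 0.0709, 0.075 ])]
top body 457 [array([-0.2429, -0.2231, -0.1396, -0.0644, -0.0563]), array([-0.0533, -0.0488, -0.0026,  0.0146,  0.016 ]), array([0.05  , 0.0505, 0.055 , 0.0633, 0.0655])]
top handle 165 [array([-0.1663, -0.1655, -0.159 , -0.1534, -0.1171]), array([-0.131 , -0.1279, -0.0886, -0.045 , -0.0404]), array([0.0467, 0.0507, 0.0592, 0.0642, 0.0671])]
top red 72 [array([-0.1306, -0.1291, -0.1192, -0.1113, -0.1092]), array([-0.0977, -0.0907, -0.0712, -0.0273, -0.0236]), array([0.0436, 0.0471, 0.0554, 0.0618, 0.0625])]
top disc hist [(np.float64(-0.1), 11, np.float64(0.053)), (np.float64(-0.096), 9, np.float64(0.052)), (np.float64(-0.092), 14, np.float64(0.059)), (np.float64(-0.088), 18, np.float64(0.059)), (np.float64(-0.084), 18, np.float64(0.058)), (np.float64(-0.08)
[... 1455 characters left out ...]
oat64(0.05)), (np.float64(-0.072), 7, np.float64(0.05)), (np.float64(-0.068), 5, np.float64(0.054)), (np.float64(-0.064), 21, np.float64(0.052)), (np.float64(-0.06), 20, np.float64(0.058)), (np.float64(-0.056), 1, np.float64(0.062))]
top [175 233  62  26 898] ang -100.67953 lo [0.40403447 0.40786067] hi [0.37086046 0.23194781] len 0.17901352 w -0.023352174 0.02482345 0.058534571376666955
[[0.36273117 0.28116245 0.02275384]
 [0.42256337 0.40619754 0.05331694]]
scene [ 204  301   65   51 1247] ang -101.21346 lo [0.3953723  0.41217744] hi [0.36080503 0.23781501] len 0.17775589 w -0.01663659 0.031704944 0.052769116226678126
[[0.35873658 0.28573364 0.01503283]
 [0.4226368  0.41144676 0.05102308]]
```

```bash
cat >> h.py <<'E'
from scipy.spatial.transform import Rotation as R
def plan(pts):
    "pts: (x,y,z,yaw deg of tool y) -> shift/turn from the present pose"
    s=get_state();q=s["orientation"];Rt=R.from_quat(np.r_[q[1:],q[0]]);M=Rt.as_matrix()
    print("tcp",s["tcp_pos"].round(4),"yaw",np.degrees(np.arctan2(M[1,1],M[0,1])).round(2),"clock",round(s["clock"],2),"tilt",M[:,2].round(4))
    for x,y,z,a in pts:
        a=np.radians(a);yv=np.array([np.cos(a),np.sin(a),0]);zv=np.array([0,0,-1.]);T=np.c_[np.cross(yv,zv),yv,zv]
        print((M.T@(np.array([x,y,z])-s["tcp_pos"])).round(4),np.degrees(R.from_matrix(M.T@T).as_rotvec()).round(1))
E
python3 -c "
from h import *
plan([(.42,-.22,.25,-40),(.45,.02,.25,-25),(.39,.3405,.15,-11)])"
```

```text
tcp [ 0.1264 -0.5605  0.2305] yaw -77.29 clock 0.1 tilt [-2.0e-04  1.6e-03 -1.0e+00]
[ 0.3613 -0.2676 -0.019 ] [ -0.1  -0.  -37.3]
[ 0.4433 -0.4951 -0.0186] [ -0.1  -0.1 -52.3]
[ 0.4553 -0.8208  0.0819] [ -0.1  -0.1 -66.3]
```

Emit:
drive_tool(deltas=[[[0, 0.361, -0.268, -0.019, 0, 0, -37.3], [0, 0.361, -0.268, -0.019, 0, 0, -37.3], [0, 0.361, -0.268, -0.019, 0, 0, -37.3], [0, 0.361, -0.268, -0.019, 0, 0, -37.3], [0, 0.361, -0.268, -0.019, 0, 0, -37.3], [0, 0.361, -0.268, -0.019, 0, 0, -37.3], [0, 0.361, -0.268, -0.019, 0, 0, -37.3], [0, 0.443, -0.495, -0.019, 0, 0, -52.3], [0, 0.443, -0.495, -0.019, 0, 0, -52.3], [0, 0.443, -0.495, -0.019, 0, 0, -52.3], [0, 0.443, -0.495, -0.019, 0, 0, -52.3], [0, 0.455, -0.8, 0.03, 0, 0, -66.3]]])

```text
clock: 1.6
tcp_pos: [0.4394, 0.0803, 0.2405]
orientation: [0.001, 0.788, 0.616, 0.001]
wrist_force: [2.1, 0.2, -0.3]
finger_gap: 0.0853
grip_force: 0.0
```

```bash
python3 -c "
from h import *
plan([(.39,.3405,.12,-11),(.39,.3405,.008,-11)])"
```

```text
tcp [0.4394 0.0803 0.2405] yaw -13.97 clock 1.6 tilt [ 0.0019  0.     -1.    ]
[ 0.2405 -0.111   0.1205] [ 0.1 -0.  -3. ]
[ 0.2404 -0.1112  0.2325] [ 0.1 -0.  -3. ]
```

Emit:
drive_tool(deltas=[[[0, 0.24, -0.111, 0.12, 0, 0, -3], [0, 0.24, -0.111, 0.12, 0, 0, -3], [0, 0.24, -0.111, 0.12, 0, 0, -3], [0, 0.24, -0.111, 0.12, 0, 0, -3], [0, 0.24, -0.111, 0.12, 0, 0, -3], [0, 0.24, -0.111, 0.12, 0, 0, -3], [0, 0.24, -0.111, 0.12, 0, 0, -3]]])

```text
clock: 2.48
tcp_pos: [0.3896, 0.3377, 0.1203]
orientation: [0.0, 0.773, 0.635, -0.001]
wrist_force: [0.1, -0.0, -0.1]
finger_gap: 0.0851
grip_force: 0.0
```

```bash
python3 -c "
from h import *
I,D=read_camera('scene');J,E=read_camera('top');cv2.imwrite('pics/h1.png',cv2.resize(np.hstack([I[230:380,160:360],J[170:320,120:320]])[...,::-1],(800,300)))
plan([(.39,.3405,.008,-11)])"
```

```text
tcp [0.3904 0.3374 0.1209] yaw -11.33 clock 2.58 tilt [ 6.e-04 -0.e+00 -1.e+00]
[ 0.003  -0.0011  0.1129] [ 0.  -0.  -0.3]
```

View pics/h1.png

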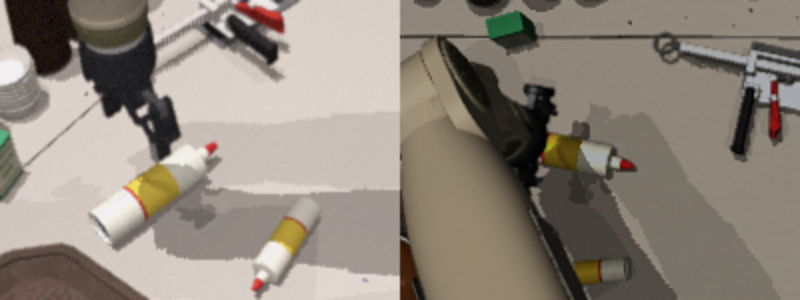

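Emit:
drive_tool(deltas=[[[0, 0.003, -0.001, 0.06, 0, 0, 0], [0, 0.003, -0.001, 0.1, 0, 0, 0], [0, 0.003, -0.001, 0.113, 0, 0, 0], [0, 0.003, -0.001, 0.113, 0, 0, 0], [200, 0.003, -0.001, 0.113, 0, 0, 0], [200, 0.003, -0.001, 0.113, 0, 0, 0], [200, 0.003, -0.001, 0.113, 0, 0, 0], [200, 0.003, -0.001, 0.113, 0, 0, 0], [200, 0.003, -0.001, 0.113, 0, 0, 0], [200, 0.003, -0.001, 0.113, 0, 0, 0]]], newtons=50)

```text
clock: 3.82
tcp_pos: [0.3914, 0.342, 0.0093]
orientation: [0.001, 0.773, 0.634, 0.002]
wrist_force: [0.7, -0.5, 6.0]
finger_gap: 0.0449
grip_force: 50.2
```

```bash
python3 -c "
from h import *
plan([(.39,.3405,.15,-11.9),(.45,.1,.2,-11.9),(.478,-.138,.15,-11.9)])
print(get_state()['wrist_force'])"
```

```text
tcp [0.3914 0.342  0.0093] yaw -11.26 clock 3.83 tilt [ 0.0042  0.0012 -1.    ]
[-0.0015 -0.0005 -0.1407] [ 0.2 -0.1  0.6]
[-0.2256  0.1055 -0.1908] [ 0.2 -0.1  0.6]
[-0.4536  0.1792 -0.141 ] [ 0.2 -0.1  0.6]
[ 0.69906216 -0.54481046  5.9605279 ]
```

Emit:
drive_tool(deltas=[[[60, 0, 0, 0, 0, 0, 0], [60, 0, 0, 0.005, 0, 0, 0], [60, 0, 0, 0.006, 0, 0, 0], [60, 0, 0, 0.006, 0, 0, 0], [200, 0, 0, 0.006, 0, 0, 0], [200, 0, 0, 0.006, 0, 0, 0], [200, 0, 0, 0.006, 0, 0, 0], [200, 0, 0, 0.006, 0, 0, 0], [200, 0, 0, 0.006, 0, 0, 0]]], newtons=50)

```text
clock: 4.95
tcp_pos: [0.39, 0.3414, 0.0016]
orientation: [0.0, 0.773, 0.634, 0.0]
wrist_force: [1.7, -1.7, 3.1]
finger_gap: 0.0459
grip_force: 50.9
```

```bash
python3 -c "
from h import *
plan([(.39,.3405,.15,-11.9),(.45,.1,.2,-11.9),(.478,-.138,.15,-11.9)])
print(get_state()['wrist_force'])"
```

```text
tcp [0.39   0.3414 0.0016] yaw -11.26 clock 4.95 tilt [ 9.e-04  1.e-04 -1.e+00]
[-0.0008  0.0003 -0.1484] [ 0.1 -0.   0.6]
[-0.225   0.1062 -0.1983] [ 0.1 -0.   0.6]
[-0.4529  0.1801 -0.1483] [ 0.1 -0.   0.6]
[ 1.69724425 -1.70275301  3.06825836]
```

Emit:
drive_tool(deltas=[[[200, 0, 0, -0.04, 0, 0, 0], [200, 0, 0, -0.09, 0, 0, 0.3], [200, 0, 0, -0.15, 0, 0, 0.6], [200, -0.04, 0.02, -0.19, 0, 0, 0.6], [200, -0.09, 0.04, -0.198, 0, 0, 0.6], [200, -0.14, 0.065, -0.198, 0, 0, 0.6], [200, -0.19, 0.09, -0.198, 0, 0, 0.6], [200, -0.24, 0.11, -0.198, 0, 0, 0.6], [200, -0.29, 0.13, -0.18, 0, 0, 0.6], [200, -0.34, 0.145, -0.165, 0, 0, 0.6], [200, -0.39, 0.16, -0.155, 0, 0, 0.6], [200, -0.42, 0.17, -0.148, 0, 0, 0.6]]])

```text
clock: 6.45
tcp_pos: [0.4731, -0.1053, 0.1478]
orientation: [-0.001, 0.777, 0.63, -0.0]
wrist_force: [0.5, 0.5, -2.1]
finger_gap: 0.0456
grip_force: 52.7
```

Emit:
drive_tool(deltas=[[[200, -0.015, 0.005, 0, 0, 0, 0], [200, -0.026, 0.01, 0.02, 0, 0, 0], [200, -0.026, 0.01, 0.03, 0, 0, 0], [200, -0.026, 0.01, 0.03, 0, 0, 0], [200, -0.026, 0.01, 0.03, 0, 0, 0]]])

```text
clock: 7.08
tcp_pos: [0.4788, -0.1305, 0.1199]
orientation: [0.0, 0.776, 0.631, 0.0]
wrist_force: [-0.2, -0.6, -3.3]
finger_gap: 0.0458
grip_force: 52.7
```

```bash
python3 -c "
from h import *
for n in('scene','top'):
    I,D=read_camera(n);np.savez(n+'1.npz',I=I,D=D)
    v,u=((130,230),(180,250))[n=='top']
    locals().__setitem__(n[0],cv2.resize(I[v:v+110,u:u+160],(640,440) if 0 else (400,275),interpolation=cv2.INTER_CUBIC))
cv2.imwrite('pics/p1.png',np.hstack([s,t])[...,::-1])
plan([(.478,-.138,.12,-11.9)]);print(get_state()['wrist_force'],get_state()['finger_gap'])"
```

```text
tcp [ 0.4791 -0.1308  0.1201] yaw -11.79 clock 7.17 tilt [ 1.e-03 -4.e-04 -1.e+00]
[-0.0073  0.0004  0.0001] [0.1 0.  0.1]
[ 0.04357789  0.75705025 -3.12562572] 0.04592718150038674
```

View pics/p1.png

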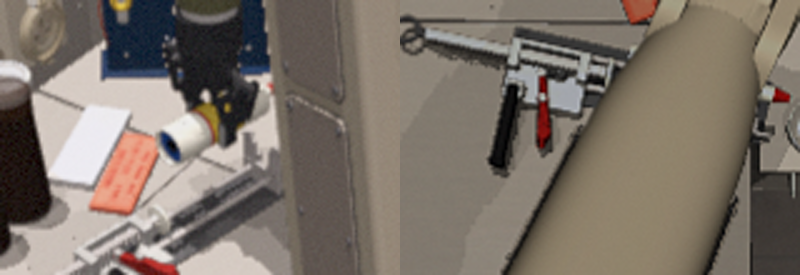

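Run:
```python
from m import *
g=np.load("g.npz");ex,ey,o=g["ex"],g["ey"],g["o"]
s=get_state();t=s["tcp_pos"];print("tcp X,Y",t[:2]@ex,t[:2]@ey-o,t[2])
zc=t[2]+.0225
c=calibration("top");d=np.load("top1.npz");I=d["I"];hsv=cv2.cvtColor(I,cv2.COLOR_RGB2HSV)
red=(((hsv[...,0]<8)|(hsv[...,0]>172))&(hsv[...,1]>140)&(hsv[...,2]>50)).astype(np.uint8)
red[:, :380]=0;red[:,440:]=0;red[:200]=0;red[235:]=0
vv,uu=np.nonzero(red);print(len(vv),uu.min(),uu.max(),vv.min(),vv.max())
Q=np.array([onplane(c,u,v,zc)[:2] for u,v in zip(uu,vv)])
X=Q@ex;Y=Q@ey-o
print("cap top: X",X.min(),X.max(),"Y",Y.min(),Y.max(),Y.mean())
P=cloud(c,d["D"]);print("depth z",np.nanpercentile(P[red>0],[10,50,90],axis=0))
c=calibration("scene");d=np.load("scene1.npz");I=d["I"];P=cloud(c,d["D"])
Xs=P[...,:2]@ex;Ys=P[...,:2]@ey-o;Z=P[...,2]
hsv=cv2.cvtColor(I,cv2.COLOR_RGB2HSV)
m=(abs(Ys)<.05)&(Z>.1)&(Z<.19)&(Xs<.08)&(Xs>-.09)&(hsv[...,1]<70)&(I.max(-1)>110)
k,l,st,ce=cv2.connectedComponentsWithStats(m.astype(np.uint8));i=1+st[1:,4].argmax();m=l==i;print(st[i],ce[i])
print("white X",np.nanpercentile(Xs[m],[1,5,50,95,99]),"Y",np.nanpercentile(Ys[m],[1,50,99]),"Z",np.nanpercentile(Z[m],[1,50,99]))
for a in np.arange(-.055,.03,.008):
    q=m&(abs(Xs-a)<.004)
    if q.sum()>10: print(round(a,3),q.sum(),"topZ",np.nanpercentile(Z[q],95).round(4),"Ymin/max",np.nanpercentile(Ys[q],[3,97]).round(4))
blue=(abs(hsv[...,0].astype(int)-108)<14)&(hsv[...,1]>90);blue[:130]=0
q=blue&(abs(Ys)<.05)&(Z>.1)&(Z<.19)&(Xs<.05)&(Xs>-.09);vv,uu=np.nonzero(q);print("blue",len(vv),uu.min(),uu.max(),vv.min(),vv.max(),np.nanmedian(np.c_[Xs[q],Ys[q],Z[q]],0))
```

```text
tcp X,Y 0.029125777669793636 -0.0007465004545218479 0.1201447774931815
29 399 405 215 220
cap top: X 0.12212525279475177 0.1384044065218141 Y -0.00702551710693583 0.006778812073687579 -0.000672815227946494
depth z [[ 0.45366171 -0.23449671  0.14181708]
 [ 0.4577454  -0.22858411  0.1460457 ]
 [ 0.46379136 -0.22302469  0.14902027]]
[292 169  23  28 302] [303.89072848 184.58940397]
white X [-0.04394736 -0.04177427 -0.02298157  0.00526442  0.01725295] Y [-0.02852834 -0.01475102  0.03015944] Z [0.12021871 0.15488339 0.16786793]
-0.039 76 topZ 0.1651 Ymin/max [-0.0259  0.0186]
-0.031 51 topZ 0.1659 Ymin/max [-0.0275  0.0189]
-0.023 41 topZ 0.1669 Ymin/max [-0.0285  0.006 ]
-0.015 32 topZ 0.165 Ymin/max [-0.0268  0.0065]
-0.007 46 topZ 0.1668 Ymin/max [-0.0276  0.0059]
0.001 33 topZ 0.166 Ymin/max [-0.0272  0.0027]
blue 36 295 303 159 193 [-0.03603355  0.00115461  0.13848993]
```

Emit:
drive_tool(deltas=[[[200, 0, 0.001, 0.02, 0, 0, 0], [200, 0, 0.001, 0.05, 0, 0, 0], [200, 0, 0.001, 0.07, 0, 0, 0], [200, 0, 0.001, 0.082, 0, 0, 0], [200, 0, 0.001, 0.088, 0, 0, 0], [200, 0, 0.001, 0.09, 0, 0, 0], [200, 0, 0.001, 0.09, 0, 0, 0]]])

```text
clock: 8.05
tcp_pos: [0.4802, -0.1317, 0.03]
orientation: [0.0, 0.776, 0.63, 0.0]
wrist_force: [-0.3, -0.1, -2.9]
finger_gap: 0.0453
grip_force: 52.7
```

Emit:
drive_tool(deltas=[[[200, 0, 0, 0.002, 0, 0, 0], [200, 0, 0, 0.004, 0, 0, 0], [200, 0, 0, 0.005, 0, 0, 0], [200, 0, 0, 0.005, 0, 0, 0]]])

```text
clock: 8.55
tcp_pos: [0.4796, -0.1315, 0.0244]
orientation: [-0.0, 0.776, 0.63, -0.0]
wrist_force: [0.4, -0.6, -3.1]
finger_gap: 0.046
grip_force: 52.7
```

Emit:
drive_tool(deltas=[[[200, 0, 0, 0.001, 0, 0, 0], [200, 0, 0, 0.0015, 0, 0, 0], [200, 0, 0, 0.0015, 0, 0, 0]]])

```text
clock: 8.93
tcp_pos: [0.4799, -0.1316, 0.023]
orientation: [0.0, 0.776, 0.63, 0.0]
wrist_force: [0.1, 0.7, -1.7]
finger_gap: 0.0458
grip_force: 52.7
```

Run:
```python
from m import *
for n in('scene','top'):
    I,D=read_camera(n);np.savez(n+'2.npz',I=I,D=D)
    v,u=((155,250),(180,260))[n=='top']
    locals().__setitem__(n[0],cv2.resize(I[v:v+90,u:u+120],(400,300),interpolation=cv2.INTER_CUBIC))
cv2.imwrite('pics/p2.png',np.hstack([s,t])[...,::-1])
s=get_state();print(s['wrist_force'],s['finger_gap'],s['tcp_pos'],s['clock'])
```

```text
[-0.95750189 -0.19220717 -1.74701264] 0.04568514792369356 [ 0.47988563 -0.131589    0.02304082] 9.025
```

View pics/p2.png

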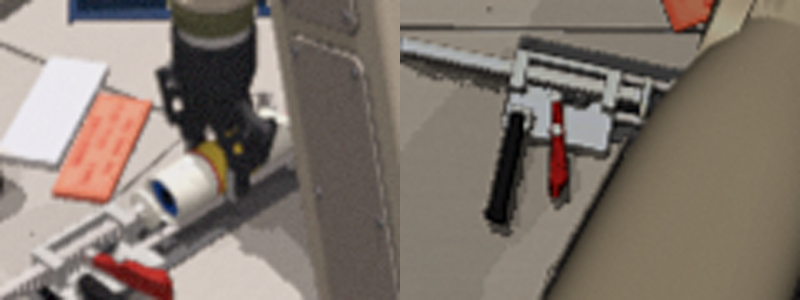

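Emit:
drive_tool(deltas=[[[200, 0, 0, 0.0008, 0, 0, 0], [200, 0, 0, 0.0008, 0, 0, 0], [120, 0, 0, 0.0008, 0, 0, 0], [40, 0, 0, 0.0008, 0, 0, 0], [0, 0, 0, 0.0008, 0, 0, 0], [0, 0, 0, 0.0008, 0, 0, 0], [0, 0, 0, -0.02, 0, 0, 0], [0, 0, 0, -0.07, 0, 0, 0], [0, 0, 0, -0.13, 0, 0, 0], [0, 0, 0, -0.13, 0, 0, 0]]])

```text
clock: 10.28
tcp_pos: [0.4829, -0.1329, 0.1578]
orientation: [0.004, 0.776, 0.63, 0.002]
wrist_force: [0.3, -0.5, -0.7]
finger_gap: 0.0853
grip_force: 0.0
```

```bash
python3 -c "
from h import *
plan([(.434,.061,.16,78.1),(.434,.061,.028,78.1)])"
```

```text
tcp [ 0.4829 -0.1329  0.1578] yaw -11.84 clock 10.28 tilt [ 0.0085 -0.0041 -1.    ]
[ 0.1797 -0.0876 -0.0034] [  0.3   0.5 -89.9]
[ 0.18   -0.0888  0.1286] [  0.3   0.5 -89.9]
```

Emit:
drive_tool(deltas=[[[0, 0.03, -0.01, 0, 0, 0, -10], [0, 0.07, -0.03, 0, 0, 0, -20], [0, 0.11, -0.05, 0, 0, 0, -30], [0, 0.15, -0.07, 0, 0, 0, -40], [0, 0.18, -0.088, 0, 0, 0, -50], [0, 0.18, -0.088, 0, 0, 0, -60], [0, 0.18, -0.088, 0, 0, 0, -70], [0, 0.18, -0.088, 0, 0, 0, -80], [0, 0.18, -0.088, 0, 0, 0, -90], [0, 0.18, -0.088, 0, 0, 0, -90], [0, 0.18, -0.088, 0, 0, 0, -90]]])

```text
clock: 11.65
tcp_pos: [0.4302, 0.0627, 0.1524]
orientation: [-0.001, 0.105, 0.995, -0.0]
wrist_force: [0.7, -0.4, -0.0]
finger_gap: 0.0857
grip_force: 0.0
```

Run:
```python
from m import *
for n in('scene','top'):
    I,D=read_camera(n);np.savez(n+'3.npz',I=I,D=D)
    v,u=((155,230),(180,260))[n=='top']
    locals().__setitem__(n[0],cv2.resize(I[v:v+120,u:u+160],(400,300),interpolation=cv2.INTER_CUBIC))
cv2.imwrite('pics/p3.png',np.hstack([s,t])[...,::-1])
plan([(.434,.061,.028,78.1)])
```

```text
tcp [0.4304 0.0627 0.1526] yaw 78.05 clock 11.75 tilt [-5.e-04 -1.e-04 -1.e+00]
[-0.004  -0.0009  0.1246] [-0.  -0.  -0.1]
```

View pics/p3.png

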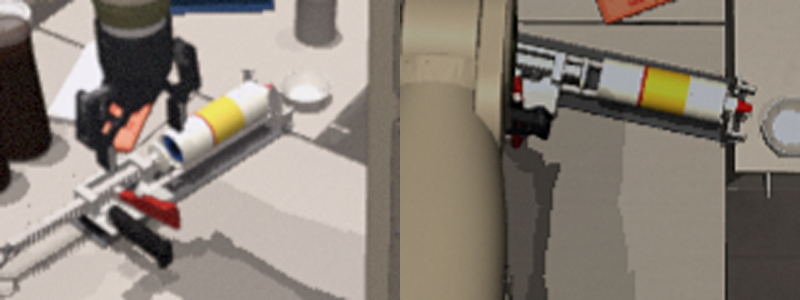

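Run:
```python
from m import *
plan([(.4328,.0534,.1,78.1),(.4328,.0534,.026,78.1)])
```

```text
tcp [0.4304 0.0627 0.1526] yaw 78.05 clock 11.75 tilt [-5.e-04 -1.e-04 -1.e+00]
[-0.0043 -0.0086  0.0526] [-0.  -0.  -0.1]
[-0.0044 -0.0086  0.1266] [-0.  -0.  -0.1]
```

Emit:
drive_tool(deltas=[[[0, -0.004, -0.009, 0.03, 0, 0, 0], [0, -0.004, -0.009, 0.07, 0, 0, 0], [0, -0.004, -0.009, 0.1, 0, 0, 0], [0, -0.004, -0.009, 0.12, 0, 0, 0], [0, -0.004, -0.009, 0.127, 0, 0, 0], [0, -0.004, -0.009, 0.127, 0, 0, 0]]], newtons=25)

```text
clock: 12.5
tcp_pos: [0.4325, 0.0531, 0.0259]
orientation: [-0.0, 0.104, 0.995, -0.0]
wrist_force: [0.5, -0.5, -0.2]
finger_gap: 0.0856
grip_force: 0.0
```

Emit:
drive_tool(deltas=[[[20, 0, 0.002, 0, 0, 0, 0], [45, 0, 0.004, 0, 0, 0, 0], [70, 0, 0.006, 0, 0, 0, 0], [90, 0, 0.007, 0, 0, 0, 0], [110, 0, 0.007, 0, 0, 0, 0], [120, 0, 0.007, 0, 0, 0, 0], [120, 0, 0.007, 0, 0, 0, 0]]])

```text
clock: 13.38
tcp_pos: [0.4338, 0.0585, 0.0267]
orientation: [0.0, 0.104, 0.995, -0.002]
wrist_force: [-3.0, -7.9, 6.3]
finger_gap: 0.0447
grip_force: 3.7
```

Emit:
drive_tool(deltas=[[[140, 0, 0, 0, 0, 0, 0], [160, 0, 0, 0, 0, 0, 0], [180, 0, 0, 0, 0, 0, 0], [180, 0, 0, 0, 0, 0, 0]]])

```text
clock: 13.88
tcp_pos: [0.4341, 0.0594, 0.0271]
orientation: [0.0, 0.103, 0.995, -0.001]
wrist_force: [-3.5, -2.7, 8.4]
finger_gap: 0.0406
grip_force: 27.0
```

Emit:
drive_tool(deltas=[[[90, 0, 0, 0, 0, 0, 0], [30, 0, -0.004, 0, 0, 0, 0], [0, 0, -0.006, 0, 0, 0, 0], [0, 0, -0.006, 0, 0, 0, 0], [0, 0, -0.006, 0, 0, 0, 0], [30, 0, -0.005, 0, 0, 0, 0], [60, 0, -0.002, 0, 0, 0, 0], [100, 0, 0, 0, 0, 0, 0], [140, 0, 0, 0, 0, 0, 0], [180, 0, 0, 0, 0, 0, 0], [180, 0, 0, 0, 0, 0, 0], [180, 0, 0, 0, 0, 0, 0]]])

```text
clock: 15.38
tcp_pos: [0.4334, 0.0596, 0.0264]
orientation: [-0.0, 0.103, 0.995, -0.001]
wrist_force: [-2.7, -1.7, 9.8]
finger_gap: 0.0404
grip_force: 27.3
```

```bash
cat > disc.py <<'E'
from m import *
import sys
g=np.load("g.npz");ex,ey,o=g["ex"],g["ey"],g["o"]
tag=sys.argv[1]
c=calibration("scene");I,D=read_camera("scene");cv2.imwrite(f"pics/{tag}.png",cv2.resize(I[150:270,210:370],(800,600),interpolation=cv2.INTER_CUBIC)[...,::-1])
P=cloud(c,D);X=P[...,:2]@ex+.131;Y=P[...,:2]@ey-o+.0018;Z=P[...,2]
# ring at rod's back: gun x far negative, on axis
m=(abs(Y)<.016)&(Z>.036)&(Z<.06)&(X<-.05)&(X>-.2);print("ring back x",np.nanpercentile(X[m],[1,5,10]).round(4),m.sum())
m=(abs(Y)<.03)&(Z>.05)&(Z<.08)&(X>.05)&(X<.25);print("z>.05 hist",[(int(round(x*1e3)),int((m&(abs(X-x)<.002)).sum())) for x in np.arange(.052,.12,.004)])
s=get_state();print(s["clock"],s["tcp_pos"].round(4),s["finger_gap"].round(4),s["wrist_force"].round(1),s["grip_force"])
E
python3 disc.py d1
```

```text
ring back x [-0.1595 -0.1561 -0.1501] 230
z>.05 hist [(52, 0), (56, 0), (60, 0), (64, 0), (68, 0), (72, 0), (76, 0), (80, 0), (84, 0), (88, 0), (92, 1), (96, 3), (100, 7), (104, 11), (108, 12), (112, 12), (116, 16)]Traceback (most recent call last):
  File "disc.py", line 10, in <module>
    s=get_state();print(s["clock"],s["tcp_pos"].round(4),s["finger_gap"].round(4),s["wrist_force"].round(1),s["grip_force"])
                                                         ^^^^^^^^^^^^^^^^^^^^^
AttributeError: 'float' object has no attribute 'round'
```

View pics/d1.png

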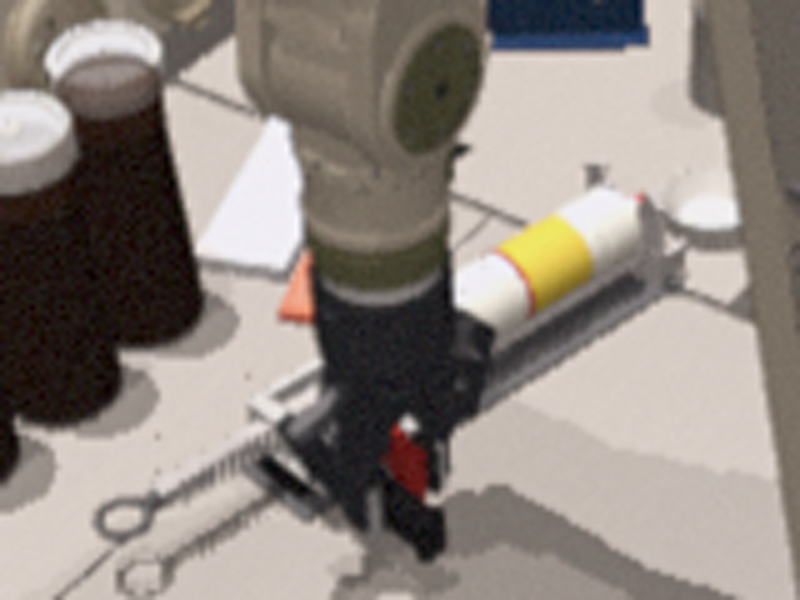

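Emit:
drive_tool(deltas=[[[90, 0, 0, 0, 0, 0, 0], [30, 0, -0.004, 0, 0, 0, 0], [0, 0, -0.006, 0, 0, 0, 0], [0, 0, -0.006, 0, 0, 0, 0], [0, 0, -0.006, 0, 0, 0, 0], [30, 0, -0.005, 0, 0, 0, 0], [60, 0, -0.002, 0, 0, 0, 0], [100, 0, 0, 0, 0, 0, 0], [140, 0, 0, 0, 0, 0, 0], [180, 0, 0, 0, 0, 0, 0], [180, 0, 0, 0, 0, 0, 0], [180, 0, 0, 0, 0, 0, 0]]])

```text
clock: 16.92
tcp_pos: [0.4321, 0.0547, 0.0266]
orientation: [-0.001, 0.105, 0.994, -0.007]
wrist_force: [-8.3, -21.1, 15.1]
finger_gap: 0.051
grip_force: 23.3
```

```bash
cat > disc.py <<'E'
from m import *
import glob
g=np.load("g.npz");ex,ey,o=g["ex"],g["ey"],g["o"]
c=calibration("scene");I1,D1=read_camera("scene")
for nm,I in(("t0",np.load("scene0.npz")["I"]),("now",I1)):
    # dark pull ring against table: rod axis plane z=.045
    M=planemap(c,.045);X=M[...,:2]@ex+.131;Y=M[...,:2]@ey-o+.0018
    m=(abs(Y)<.016)&(X<-.09)&(X>-.2)&(I.mean(-1)<125)
    print(nm,"ring x",np.percentile(X[m],[2,10,50]).round(4),m.sum())
    y=I.astype(int);w=(y[...,0]>140)&(y[...,2]<90)&(y[...,1]>100)&(abs(Y)<.03)&(X>.05)&(X<.3);print("  band",np.percentile(X[w],[2,50,98]).round(4) if w.any() else 0)
    r=(y[...,0]>110)&(y[...,1]<60)&(abs(Y)<.04)&(X>.2)&(X<.32);print("  cap",np.percentile(X[r],[2,50,98]).round(4) if r.any() else 0)
s=get_state();print(s["clock"],s["tcp_pos"].round(4),s["finger_gap"],s["wrist_force"].round(1),s["grip_force"])
E
python3 disc.py
```

```text
t0 ring x [-0.181  -0.177  -0.1475] 89
  band 0
  cap 0
now ring x [-0.1518 -0.1497 -0.1262] 52
  band [0.1554 0.179  0.2051]
  cap 0
16.975 [0.4322 0.0547 0.0266] 0.050535472659894706 [ -8.6 -20.8  14.6] 23.348909318447113
```

Emit:
drive_tool(deltas=[[[180, 0, -0.002, 0, 0, 0, 0], [180, 0, -0.004, 0, 0, 0, 0], [180, 0, -0.005, 0, 0, 0, 0], [180, 0, -0.005, 0, 0, 0, 0], [180, 0, -0.005, 0, 0, 0, 0]]], newtons=27)

```text
clock: 17.6
tcp_pos: [0.4323, 0.0547, 0.0264]
orientation: [-0.0, 0.103, 0.995, -0.001]
wrist_force: [-3.5, 0.8, 7.9]
finger_gap: 0.0503
grip_force: 32.6
```

```bash
sed -i 's/("now",I1)/("laid",np.load("scene3.npz")["I"]),("now",I1)/' disc.py; python3 disc.py
python3 - <<'E'
from m import *
g=np.load("g.npz");ex,ey,o=g["ex"],g["ey"],g["o"]
I,D=read_camera("top");c=calibration("top");M=planemap(c,.06);X=M[...,:2]@ex+.1295;Y=M[...,:2]@ey-o
for nm,J in(("laid",np.load("top3.npz")["I"]),("now",I)):
    y=J.astype(int);w=(y[...,0]>130)&(y[...,2]<80)&(y[...,1]>90)&(abs(Y)<.03)&(X>.1)&(X<.25)
    r=(y[...,0]>100)&(y[...,1]<60)&(abs(Y)<.03)&(X>.2)&(X<.32)
    print(nm,w.sum(),np.percentile(X[w],[2,50,98]).round(4) if w.any() else 0,r.sum(),(X[r].min(),X[r].max(),Y[r].mean()) if r.any() else 0)
# untouched items, by change against the first pictures
for n,Jn in(("top",I),("scene",read_camera("scene")[0])):
    J0=np.load(n+"0.npz")["I"]
    for nm,(u,v) in(dict(dish=(416,231),shaker=(462,208),pick=(176,184)) if n=="top" else dict(pick=(157,312),dish=(349,191))).items():
        a=J0[v-10:v+11,u-10:u+11].astype(int);b=Jn[v-10:v+11,u-10:u+11].astype(int);print(n,nm,abs(a-b).mean())
E
```

```text
t0 ring x [-0.181  -0.177  -0.1475] 89
  band 0
  cap 0
laid ring x [-0.1812 -0.1775 -0.1491] 83
  band [0.1488 0.1727 0.1989]
  cap 0
now ring x [-0.1521 -0.1501 -0.1262] 54
  band [0.1553 0.1783 0.2033]
  cap 0
17.65 [0.4322 0.0547 0.0264] 0.050974755259143634 [-4.5 -1.   7.5] 32.61599957942963
laid 242 [0.1436 0.1673 0.1906] 20 (np.float64(0.2508030892419782), np.float64(0.26642447446379736), np.float64(-0.00016257210912865583))
now 241 [0.15   0.1734 0.1969] 19 (np.float64(0.2569379405829856), np.float64(0.27255934776195173), np.float64(-0.0014784836984486334))
top dish 5.049886621315193
top shaker 3.803476946334089
top pick 2.6802721088435373
scene pick 8.706727135298564
scene dish 21.391534391534393
```

Emit:
drive_tool(deltas=[[[180, 0, 0, 0, 0, 0, 0], [180, 0, 0, 0, 0, 0, 0], [180, 0, 0, 0, 0, 0, 0], [180, 0, 0, 0, 0, 0, 0]]], newtons=23)

```text
clock: 18.25
tcp_pos: [0.4322, 0.0547, 0.0263]
orientation: [-0.0, 0.103, 0.995, -0.001]
wrist_force: [-3.4, 0.8, 8.5]
finger_gap: 0.0507
grip_force: 32.6
```

```bash
python3 disc.py | tail -4
python3 - <<'E'
from m import *
for n in("top","scene"):
    I=read_camera(n)[0]
    for nm,(u,v) in(dict(dish=(416,231),shaker=(462,208),pick=(176,184)) if n=="top" else dict(pick=(157,312))).items():
        a,b=[cv2.cvtColor(J[v-16:v+17,u-16:u+17],cv2.COLOR_RGB2GRAY).astype(np.float32) for J in(np.load(n+"0.npz")["I"],I)]
        print(n,nm,cv2.phaseCorrelate(a,b,cv2.createHanningWindow((33,33),cv2.CV_32F)))
E
```

```text
now ring x [-0.1521 -0.1501 -0.1272] 52
  band [0.1563 0.1788 0.2041]
  cap 0
18.3 [0.4322 0.0547 0.0264] 0.05069067098986265 [-4.   0.7  8.2] 32.59777307510376
top dish ((0.11187450544007405, -0.015182728935112522), 0.9779532916016049)
top shaker ((0.029306412474529253, 0.04495181735737219), 0.9919002576742644)
top pick ((-0.039128553014059264, 0.04259879277856271), 1.0069160890064122)
scene pick ((0.09099462511019141, 0.15856516477821359), 0.9403101176391413)
```

```bash
python3 -c "
from workcell import *
print(hand_in())"
```

```text
the job is handed in; nothing more can be done
None
```

I laid the cartridge in the barrel with its nozzle through the slot and pumped the disc onto the piston; I handed it in at about 18 s with the trigger still squeezed at a measured 33 N, slightly above the suggested 20–30 N but below the 45 N limit, and the dish, shaker and toothpick box had not moved.

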